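# Probe the green-capped sample

## Robot

A 6-joint arm with a two-finger parallel gripper is mounted at the origin on the work surface. World frame = base frame: x ahead of the robot, y to its left, z up, the work surface at z = 0. Lengths are in mm, angles in rad, forces in N, time in s.
With the tool pointing down it reaches from about 350 to 775 mm from the base axis. Payload 7.3 kg.
Tool frame: the origin (TCP) lies between the finger pads; the fingertips stand 14 mm ahead of it and the grasp point (between the pads) lies 5 mm behind it; y points along the fingers, z is the direction in which the jaws open and shut, and the axes are right-handed (so a half turn about y gives the same grasp; the last joint's range is limited). The gripper opens to 92 mm and grips with 3 to 60 N. Pads are 19 mm wide; open, the fingers measure 130 mm over their backs; the gripper's body (75 mm by 190 mm) begins 47 mm behind the grasp point.
Start: joints at [-1.442, 0.342, 1.524, -0, 1.275, -0.146], TCP at [142.483, -505.314, 240.741] pointing down, gripper open.
Joint ranges: [-2.53, 2.53], [-0.77, 2.02], [0.04, 2.7], [-1, 4.14], [0.28, 2.66], [-3.11, 3.11]. Speed limits (rad/s): [2.57, 2.57, 3.14, 3.14, 3.14, 3.14].

## Interface

Orientations are given as [roll, pitch, yaw] about the fixed x, y, z axes, in that order (R = Rz(yaw) Ry(pitch) Rx(roll)).
In Python, from plant import bot, vision, order gives the robot as it stands.
- The arm moves only by the tool apply_moves, never from a script. Its argument "rows" is a list of rows, each a list of 3 entries, a list of its own where there are three numbers: the shift along the tool's x, y, z in cm, then the turn about the tool's y in rad, then the finger opening in cm, from 0 to 9.18. A call has 1 to 5 rows; each row is the pose to reach, as a shift and turn from the pose measured when the call began, along the tool's axes at that moment; what a row does not reach only later rows make up. A row lasts 1/8 s, in which the tool goes at most 62.5 mm and 10.7 degrees, less where a joint would pass 70% of its speed; a pose out of reach is approached as far as the arm can. A call with a gripper value outside its range is refused whole. The fingers move at their own pace and stop on an object; the grip force is fixed at half the most. Time passes only in rows, so rows that repeat a pose let the fingers close. It gives the time, the measured TCP pose, the force and the opening at its end, in the units of the state.
- bot.get_obs(): the state, without advancing time (a new reading comes with each control period).
- vision.capture(name): name is "side" or "top" or "wrist"; returns the picture (480x640x3 uint8, red, green, blue); there is no depth.
- vision.camera_info(name): a dict with "mtx" (3x3 intrinsics, pixels), "distortion" ([k1, k2, p1, p2, k3] as OpenCV has them; the pictures are not rectified), "rvec" (rotation vector, rad) and "tvec" (3), from world to camera coordinates, as OpenCV has them. Camera axes: x right, y down, z forward; pixel columns grow to the right and rows downward; lengths in mm; the calibration is good to about 2 mm. A picture is of the moment at which its call begins: read the wrist's pose just before it. camera_info takes no time and is no camera call; for the wrist camera it gives the pose at the moment of the call.
- order.close_job(): hands the job in, once; it reports no verdict.
The state is a dict: "time": time; "joint_positions": joint angles; "dq": joint speeds; "tau": joint torques, N m; "tool_pos": TCP position; "tcp_rot": TCP orientation; "contact_force": force on the tool from outside, world axes, zero at the start; "moment": the same for the moment, N m; "grip_width": finger opening in mm.
Only numpy, scipy, OpenCV 4.12 (cv2) and the standard library are available. Lean on these libraries where they do the work, as an engineer would, in place of code of your own. Each camera call takes 0.05 s, during which the arm holds its last target.

## Task

Flick the green cap of the vial in the rack fully open, past upright, and only then take the orange-headed probe out of its stand. Lower its stem upright through the middle of that vial's guide hole, without touching the vial or its cap with the probe, until the black band on the stem is level with the rim, and hold it there centred and still for at least two seconds; finish while still holding it so. Keep the other two caps shut and leave the amber bottle and the white dish alone.

Things in the scene. Friction and masses are not known exactly. Their poses are not given: they have to be found in the camera images.
- rack: White plastic rack 62 x 240 x 56 mm, fixed to the bench; three vials stand in it in a row along its y axis, 75 mm apart, in any order. Origin: centre of its underside on the bench. Its position and yaw vary.
- green_vial: Clear vial with green hinged cap, fixed in the rack, 34 mm across (collar 38 mm), 85 mm tall, standing 6 mm above the bench: rim at 91 mm. Its grey collar, the top 12 mm, is the guide hole: bore about 20 mm; below it the inside is 28 mm across, inner floor 80 mm below the rim. Origin: centre of its underside; z up, x from the mouth's axis towards the hinge.
- green_mouth (a point): Centre of the guide hole at the rim of the green-capped vial. Axes as the vial: z up along the bore, x towards the cap's hinge; the hinge line runs along y, 22 mm from here towards +x at rim height.
- green_cap (a joint): Hinge angle of the green cap, rad: 0 shut, grows as it opens, stop at 2.1 (1.57 upright); starts at 0 to 0.12. Friction hinge, about 0.02 N m: it stays where it is left. The cap is a disc 38 mm across, 6 mm thick, lying on the rim. Lift the tab round the hinge (under 1 N), then push the half-open cap over from its underside until past the hinge line.
- green_tab (a point): Middle of the green cap's thumb tab (14 mm wide, 8 mm thick), which sticks out level 21 mm beyond the disc's edge opposite the hinge and can be pinched by its sides or lifted from below. When shut this point is 4 mm above the rim and 30 mm from the mouth's axis towards the mouth's -x; the tab ends 10 mm farther out. Moves with the cap.
- blue_vial: Blue-capped vial, fixed in the rack, same make and size as the green-capped one, cap shut; must stay shut. Origin: centre of its underside.
- white_vial: White-capped vial, fixed in the rack, same make and size as the green-capped one, cap shut; must stay shut. Origin: centre of its underside.
- blue_cap (a joint): Hinge angle of the blue cap, rad, 0 shut; hinge and tab as the green one.
- white_cap (a joint): Hinge angle of the white cap, rad, 0 shut; hinge and tab as the green one.
- stand: Aluminium probe stand, fixed: dark steel foot 90 x 80 x 8 mm, an upright on its +x side, and on top a plate 56 x 56 mm whose upper face is 131 mm above the bench, with a 15 mm through hole in its middle in which the probe hangs. Origin: centre of the foot's underside, below the hole. Position and yaw vary.
- probe: Loose probe, about 80 g (varies), hanging upright in the stand: steel stem 8 mm across, 110 mm long, below an orange square head 22 x 22 mm, 56 mm tall (110 to 166 mm above the tip; thin black cap to 169 mm). The head's underside rests on the stand's plate. Origin: centre of the stem's tip, 21 mm above the bench at the start; z up the stem, x and y square to the head's faces.
- probe_band (a point): Middle of the black band (6 mm wide) on the stem, 40 mm above the tip.
- probe_head (a point): Middle of the probe's orange head, 138 mm above the tip.
- amber_bottle: Amber glass bottle, loose, 56 mm across, 105 mm tall; leave it alone. Origin: centre of its underside.
- dish: White ceramic dish, loose, 64 mm across, 28 mm tall; leave it alone. Origin: centre of its underside.
There are look-alikes about, which are no part of the job. Leave any turquoise look-alike of the probe alone. Several things look just like the stand: the one meant starts nearest to the robot's base.

How it is judged:
By the outcome, as a careful person would: the job done as asked, in the order asked, and still so for the second after the job is handed in, while the arm keeps its last pose, push and grip.
It also fails if it takes over 72 s, if anything falls off the work surface, if the arm or the gripper's body presses on something with over 40 N, if the wrist force passes 120 N, or if a joint passes its speed limit or range.

## Working session

There is one attempt and no reset: what is moved stays moved. The work goes in short steps, Python scripts to look and compute and a tool call to move; the robot and the scene stay as the last step left them, time stands still between calls to the robot, and variables do not carry over. Pictures are saved under pics/ and viewed, and the job is handed in when it is done.

Besides the shell and the picture viewer there is one more tool, called after ">>>" in YAML: its name, and indented under it one key for each argument. apply_moves: Moves the arm, as the interface text tells. Its arguments: {"type":"object","properties":{"rows":{"type":"array","items":{"type":"array"}}},"required":["rows"]}

```bash
ls; mkdir -p pics; python3 - <<'E'
from plant import bot,vision,order
import cv2
print(bot.get_obs())
for n in ["side","top","wrist"]:
    im=vision.capture(n); cv2.imwrite(f"pics/{n}0.png",im[:,:,::-1])
    print(n,vision.camera_info(n))
E
```

```text
pics
{'time': 0.0, 'joint_positions': array([-1.44201088e+00,  3.42700067e-01,  1.52502613e+00,  2.36923109e-05,
        1.27540020e+00, -1.46006116e-01]), 'dq': array([ 4.28953344e-05, -1.06812556e-03,  5.13077714e-04,  1.08935338e-03,
        1.70793391e-03,  3.59607191e-04]), 'tau': array([ 2.49384168e-03, -4.31240773e+01, -2.44221818e+01,  7.18382397e-02,
        5.60151483e-02, -1.67028834e-04]), 'tool_pos': array([ 142.43121506, -504.90479625,  240.05352886]), 'tcp_rot': array([-1.57231045e+00,  2.45555173e-04, -2.86680819e+00]), 'contact_force': array([-0.04210355, -0.64601381,  0.26555615]), 'moment': array([-0.03143589,  0.07121008, -0.03270727]), 'grip_width': 91.82858368682905}
side {'mtx': array([[438.96561394,   0.        , 316.59855539],
       [  0.        , 438.96561394, 246.4124869 ],
       [  0.        ,   0.        ,   1.        ]]), 'distortion': array([-0.05292765,  0.        ,  0.        ,  0.        ,  0.        ]), 'rvec': array([ 0.7610452 , -2.62795588,  1.0171376 ]), 'tvec': array([479.53036265, 288.63514717, 627.90367842])}
top {'mtx': array([[434.03252005,   0.        , 327.60712344],
       [  0.        , 434.03252005, 239.46644913],
       [  0.        ,   0.        ,   1.        ]]), 'distortion': array([-0.03374471,  0.        ,  0.        ,  0.        ,  0.        ]), 'rvec': array([ 2.13314578, -2.13064859,  0.09423195]), 'tvec': array([ -0.94913413, 575.91494097, 690.17501216])}
wrist {'mtx': array([[401.45426616,   0.        , 324.69096109],
       [  0.        , 401.45426616, 235.60550103],
       [  0.        ,   0.        ,   1.        ]]), 'distortion': array([-0.04140671,  0.        ,  0.        ,  0.        ,  0.        ]), 'rvec': array([-2.32213387,  1.75534084,  0.24908064]), 'tvec': array([-525.47313513,  -34.65718536,  390.93280885])}
```

View pics/side0.png

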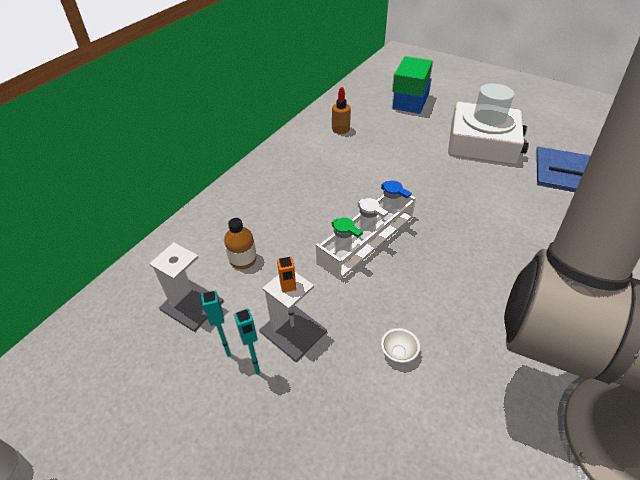

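View pics/top0.png

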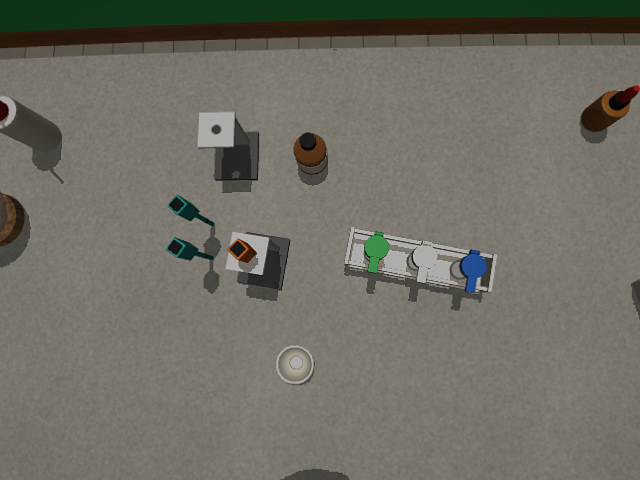

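View pics/wrist0.png

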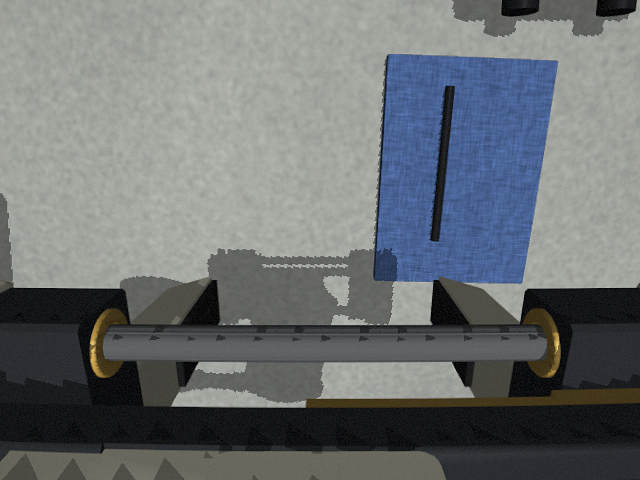

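Several candidates: stands at top px (248,253), holding the orange probe and nearer the base, and at (217,130), empty and farther. The first one is meant. The turquoise look-alikes at (180,207) and (183,248) stay untouched. I'll enlarge these next.

```bash
cat > h.py <<'E'
import numpy as np, cv2
from plant import bot,vision,order
def P(n,info=None):
    c=info or vision.camera_info(n); R=cv2.Rodrigues(np.array(c['rvec']))[0]
    return np.array(c['mtx']),np.array(c['distortion']),R,np.array(c['tvec']).ravel()
def ray(n,uv,info=None):
    K,d,R,t=P(n,info); p=cv2.undistortPoints(np.array([[uv]],float),K,d)[0,0]
    v=R.T@np.array([p[0],p[1],1]); return -R.T@t, v/np.linalg.norm(v)
def atz(n,uv,z,info=None):
    c,v=ray(n,uv,info); return c+v*(z-c[2])/v[2]
def proj(n,X,info=None):
    K,d,R,t=P(n,info); return cv2.projectPoints(np.atleast_2d(np.array(X,float)),cv2.Rodrigues(R)[0],t,K,d)[0][:,0]
def tri(n1,a,n2,b):
    c1,v1=ray(n1,a);c2,v2=ray(n2,b)
    A=np.stack([v1,-v2],1);s=np.linalg.lstsq(A,c2-c1,rcond=None)[0]
    p,q=c1+s[0]*v1,c2+s[1]*v2; return (p+q)/2,np.linalg.norm(p-q)
def crop(im,x,y,w,h,k,fn):
    cv2.imwrite(fn,cv2.resize(im[y:y+h,x:x+w,::-1],None,fx=k,fy=k,interpolation=cv2.INTER_CUBIC))
E
python3 - <<'E'
from h import *
t=cv2.imread('pics/top0.png')[:,:,::-1];s=cv2.imread('pics/side0.png')[:,:,::-1]
crop(t,340,220,160,80,5,'pics/tr.png'); crop(t,160,190,140,105,5,'pics/ts.png'); crop(s,250,170,170,120,4,'pics/sr.png'); crop(s,250,250,90,110,5,'pics/ss.png')
E
```

```text
(no output)
```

View pics/tr.png

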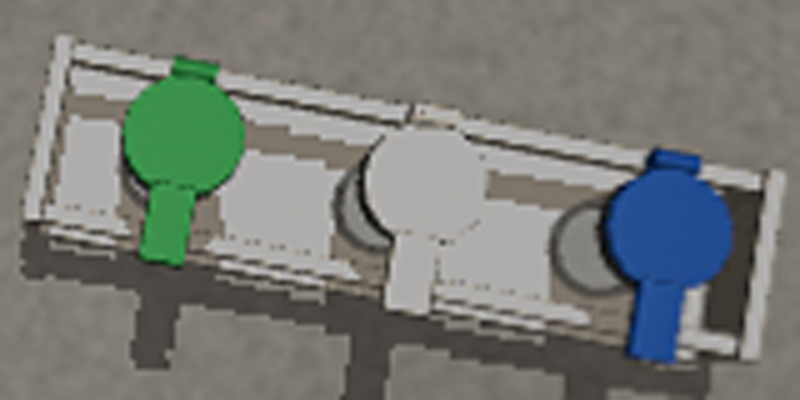

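View pics/ts.png

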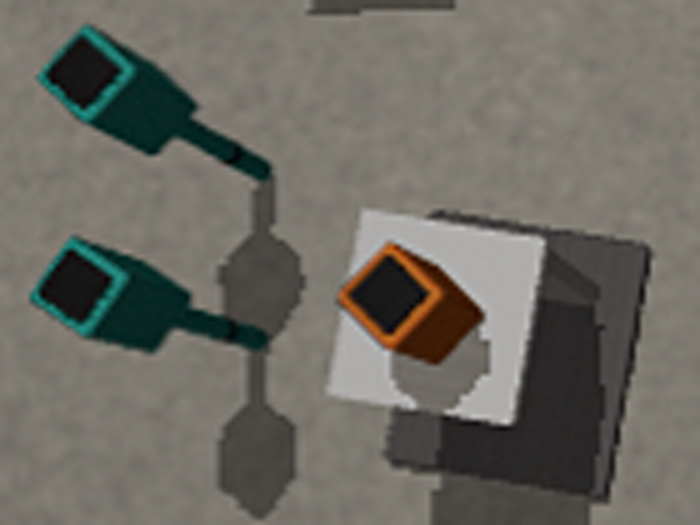

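View pics/sr.png

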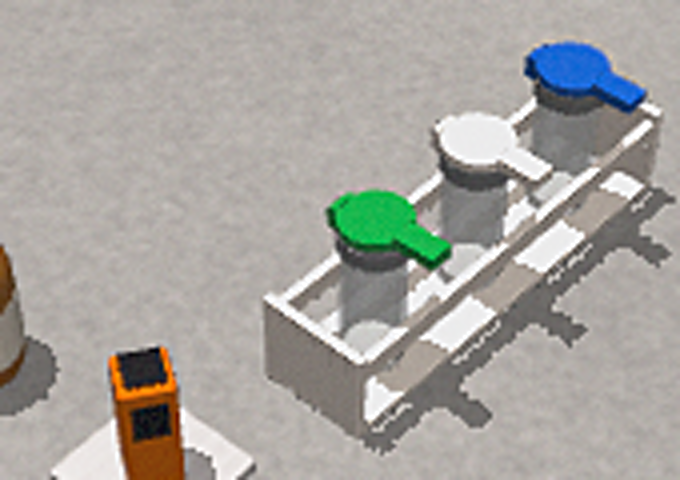

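View pics/ss.png

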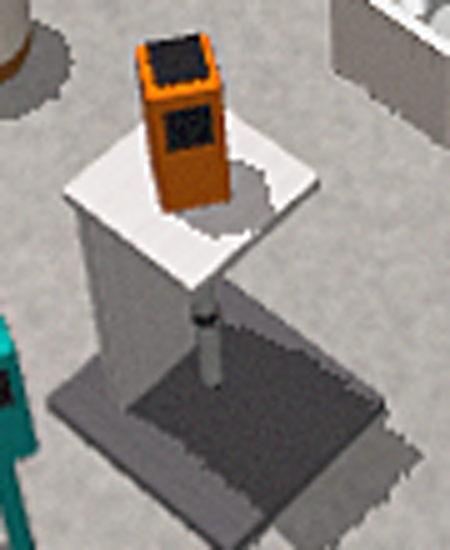

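Shown: green cap disc at top px (377,247), tab running down to (372.5,272); orange head top at (238,248), on the nearest-base stand's plate. Measuring.

```bash
python3 - <<'E'
from h import *
f=lambda x,y,x0,y0,k:(x0+(x+.5)/k-.5,y0+(y+.5)/k-.5)
T=lambda x,y:f(x,y,340,220,5); S=lambda x,y:f(x,y,160,190,5); R=lambda x,y:f(x,y,250,170,4); Q=lambda x,y:f(x,y,250,250,5)
for n,p,z in [('green disc',(184.5,136),97),('white',(422,184),97),('blue',(670,231),97),('green tabend',(163,262),97),('tab L',(143,257),97),('tab R',(183,264),97),('blue tabend',(652,359),97),('greentabmidroot',(170,188),97)]:
    print(n,atz('top',T(*p),z).round(1))
for n,p in [('rack FL',(62,40)),('rack FR',(778,178)),('rack NR',(748,354)),('rack NL',(32,217))]: print(n,atz('top',T(*p),56).round(1))
print('head top corners', [atz('top',S(*p),187).round(1)[:2] for p in [(392,243),(442,291),(390,347),(338,297)]])
print('plate', [atz('top',S(*p),131).round(1)[:2] for p in [(362,208),(548,238),(515,424),(326,394)]])
print('turq tops', [atz('top',S(*p),169).round(1)[:2] for p in [(86,75),(80,288)]],'tips',[atz('top',S(*p),0).round(1)[:2] for p in [(262,170),(260,340)]])
print('tri disc',tri('top',T(184.5,136),'side',R(372,219)))
print('tri head',tri('top',S(390,296),'side',Q(178,60)))
print('bottle',atz('top',(308,141),105),'dish',atz('top',(295,365),28))
E
```

```text
green disc [556.6 -77.9  97. ]
white [ 541.8 -149.8   97. ]
blue [ 527.5 -224.1   97. ]
green tabend [518.1 -71.   97. ]
tab L [519.6 -64.9  97. ]
tab R [517.5 -77.   97. ]
blue tabend [ 489.  -217.3   97. ]
greentabmidroot [540.6 -73.3  97. ]
rack FL [593.1 -41.   56. ]
rack FR [ 547.5 -271.2   56. ]
rack NR [ 491.2 -259.2   56. ]
rack NL [535.  -31.1  56. ]
head top corners [array([558. , 113.9]), array([545. ,  99.9]), array([529.9, 113.6]), array([543.4, 128.1])]
plate [array([576.2, 137.6]), array([567.1,  81.7]), array([512.3,  90.2]), array([521. , 146.5])]
turq tops [array([608.7, 208. ]), array([547.9, 206.6])] tips [array([610.2, 210.1]), array([548.8, 208.3])]
tri disc (array([558.32470813, -77.25185424,  95.83757099]), np.float64(3.454041967429827))
tri head (array([544.62577392, 114.29464335, 188.15063925]), np.float64(2.4907402402076126))
bottle [723.69357582  28.32739073 105.        ] dish [368.54713009  53.14634341  28.        ]
```

```bash
cat >> h.py <<'E'
def go(target,yaw=None):
    o=bot.get_obs(); R=cv2.Rodrigues(np.zeros(3))[0]
    from scipy.spatial.transform import Rotation as Ro
    R=Ro.from_euler('xyz',o['tcp_rot']).as_matrix()
    d=R.T@(np.array(target,float)-o['tool_pos'])/10
    dy=0 if yaw is None else -((yaw-o['tcp_rot'][2]+np.pi)%(2*np.pi)-np.pi)
    print('t',round(o['time'],2),'pos',o['tool_pos'].round(1),'rot',o['tcp_rot'].round(3),'w',round(o['grip_width'],1),'| shift cm',d.round(2),'turn',round(dy,3))
E
python3 - <<'E'
from h import *
from scipy.spatial.transform import Rotation as Ro
for uv,z in [((487,150),0),((495,90),100),((565,170),0),((412,100),0)]: print(atz('side',uv,z).round())
o=bot.get_obs();R=Ro.from_euler('xyz',o['tcp_rot']).as_matrix();c,v=ray('wrist',(324,235));print('cam in tool',R.T@(c-o['tool_pos']),R.T@v)
m=np.array([556.8,-77.8]);ex=np.array([.982,-.19]);p=m-34*ex;print(p)
go([*p,200],-3.333)
E
```

```text
[ 428. -596.    0.]
[ 472. -719.  100.]
[ 237. -617.    0.]
[ 699. -729.    0.]
cam in tool [ -74.57394359 -143.74346058    1.56428529] [ 0.27338796  0.96189912 -0.00301782]
[523.412 -71.34 ]
t 0.15 pos [ 142.4 -505.   240.2] rot [-1.572  0.    -2.867] w 92.0 | shift cm [-48.44   4.06 -31.4 ] turn 0.466
```

>>> apply_moves:
  rows:
    - [[-5,0,-3.2],0.05,4.5]
    - [[-10,0,-6.4],0.1,4.5]
    - [[-15,0,-9.6],0.15,4.5]
    - [[-20,0,-12.8],0.2,4.5]
    - [[-25,0,-16],0.24,4.5]

```text
time: 0.78
tool_pos: [340.6, -281.6, 240.4]
tcp_rot: [-1.572, -0.0, -3.109]
contact_force: [1.1, -0.3, -0.3]
grip_width: 47.6
```

```bash
python3 - <<'E'
from h import *
go([523.4,-71.3,200],-3.333)
E
```

```text
t 0.78 pos [ 340.6 -281.6  240.4] rot [-1.572 -0.    -3.109] w 47.6 | shift cm [-18.97   4.06 -20.41] turn 0.224
```

>>> apply_moves:
  rows:
    - [[-4.2,0,-4.5],0.05,4]
    - [[-8.5,0,-9.2],0.1,4]
    - [[-12.8,1,-13.8],0.16,4]
    - [[-17,3,-18.3],0.224,4]
    - [[-18.97,4.06,-20.41],0.224,4]

```text
time: 1.4
tool_pos: [524.5, -68.8, 198.9]
tcp_rot: [-1.572, -0.001, 2.952]
contact_force: [-0.0, -2.1, 0.2]
grip_width: 40.1
```

>>> apply_moves:
  rows:
    - [[0,0,0],0,4]

```text
time: 1.52
tool_pos: [524.7, -66.8, 197.4]
tcp_rot: [-1.573, -0.004, 2.956]
contact_force: [-0.9, 0.7, -0.8]
grip_width: 39.9
```

```bash
python3 - <<'E'
from h import *
go([523.4,-71.3,120],-3.333)
i=vision.camera_info('wrist');im=vision.capture('wrist');cv2.imwrite('pics/w1.png',im[:,:,::-1])
ex=np.array([.982,-.19]);m=np.array([556.8,-77.8])
for d,z in [(0,97),(40,99),(30,99)]: print(d,proj('wrist',[*(m-d*ex),z],i))
import pickle;pickle.dump(i,open('w1.pkl','wb'))
E
```

```text
t 1.52 pos [524.7 -66.8 197.4] rot [-1.573 -0.004  2.956] w 39.9 | shift cm [0.02 7.74 0.48] turn 0.005
0 [[331.54545217 190.65016435]]
40 [[330.89805587 253.55901148]]
30 [[331.06608511 238.48590212]]
```

View pics/w1.png

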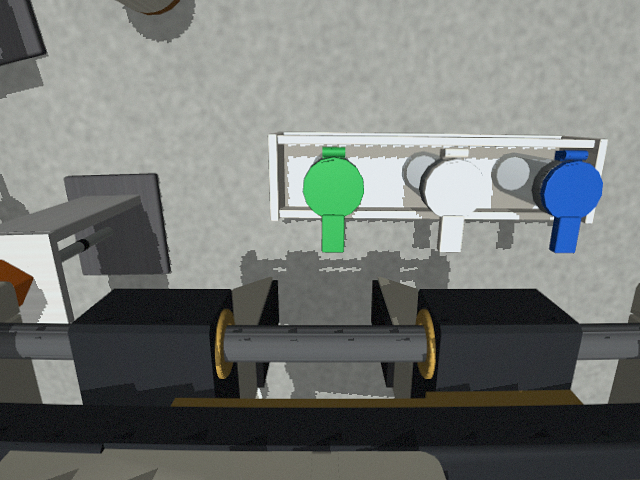

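Wrist view: green disc centre at (333.5,187), tab end at (333,251), square to the jaws and within 3 px of prediction.

```bash
python3 - <<'E'
from h import *
import pickle;i=pickle.load(open('w1.pkl','rb'))
im=cv2.imread('pics/w1.png')[:,:,::-1]; crop(im,260,120,160,150,4,'pics/w1c.png')
print(atz('wrist',(333.5,187),97,i),atz('wrist',(333,251.5),99,i),atz('wrist',(457,187.5),97,i),atz('wrist',(571.5,188.5),97,i))
E
```

```text
[558.7983426 -79.379138   97.       ] [518.6331533  -71.75957281  99.        ] [ 544.73044272 -153.88140483   97.        ] [ 531.27166272 -224.57185396   97.        ]
```

View pics/w1c.png

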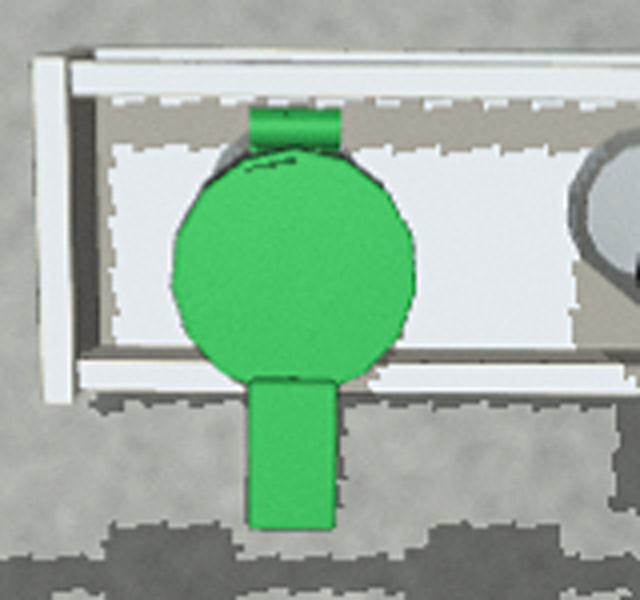

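```bash
python3 - <<'E'
from h import *
go([524.4,-72.1,99],-3.333)
E
```

```text
t 1.57 pos [524.3 -67.7 198. ] rot [-1.572 -0.003  2.955] w 40.0 | shift cm [-0.13  9.9   0.45] turn 0.004
```

>>> apply_moves:
  rows:
    - [[-0.1,3,0.45],0,4]
    - [[-0.1,6,0.45],0,4]
    - [[-0.1,8,0.45],0,4]
    - [[-0.1,9,0.45],0,4]
    - [[-0.1,9,0.45],0,4]

```text
time: 2.2
tool_pos: [523.8, -72.8, 108.1]
tcp_rot: [-1.572, -0.004, 2.954]
contact_force: [-0.4, 0.0, 0.4]
grip_width: 40.0
```

```bash
python3 - <<'E'
from h import *
go([524.4,-72.1,99],-3.333)
im=vision.capture('wrist');cv2.imwrite('pics/w2.png',im[:,:,::-1])
E
```

```text
t 2.2 pos [523.8 -72.8 108.1] rot [-1.572 -0.004  2.954] w 40.0 | shift cm [-0.05  0.91 -0.08] turn 0.003
```

View pics/w2.png

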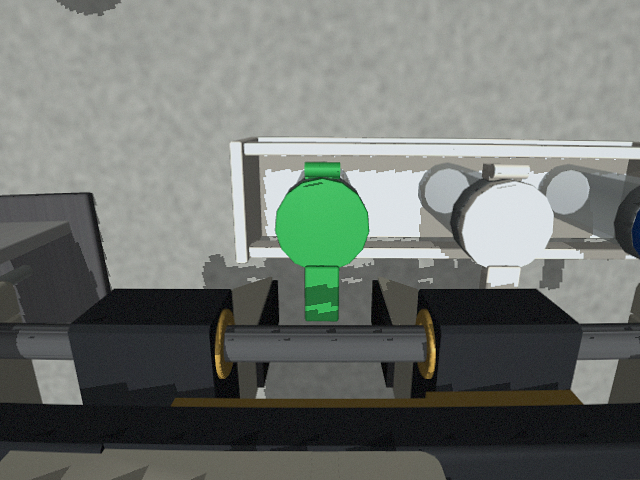

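Tab at u=321.5 against the finger middle at 325, so it is about 1 mm off; I correct that, go down and close.

>>> apply_moves:
  rows:
    - [[-0.05,0.9,-0.1],0,4]
    - [[-0.05,0.9,-0.1],0,2.5]
    - [[-0.05,0.9,-0.1],0,1.8]
    - [[-0.05,0.9,-0.1],0,1.2]
    - [[-0.05,0.9,-0.1],0,1.0]

```text
time: 2.88
tool_pos: [525.1, -71.7, 99.8]
tcp_rot: [-1.572, -0.002, 2.954]
contact_force: [-0.6, 0.4, 0.9]
grip_width: 13.7
```

```bash
python3 - <<'E'
from h import *
go([524.4,-72.1,99],-3.333)
m=np.array([557.8,-78.5]);ex=np.array([.982,-.19])
# tab relative path from grasp 34 out, z 4 above rim
for a in range(0,80,10):
    t=np.radians(a);x=-56*np.cos(t)+4*np.sin(t)+56;z=56*np.sin(t)+4*np.cos(t)-4;print(a,'x+',round(x,1),'z+',round(z,1))
E
```

```text
t 2.88 pos [525.1 -71.7  99.8] rot [-1.572e+00 -2.000e-03  2.954e+00] w 13.7 | shift cm [0.06 0.08 0.05] turn 0.004
0 x+ 0.0 z+ 0.0
10 x+ 1.5 z+ 9.7
20 x+ 4.7 z+ 18.9
30 x+ 9.5 z+ 27.5
40 x+ 15.7 z+ 35.1
50 x+ 23.1 z+ 41.5
60 x+ 31.5 z+ 46.5
70 x+ 40.6 z+ 50.0
```

>>> apply_moves:
  rows:
    - [[-0.05,-0.5,0],0,1.0]
    - [[-0.15,-1.0,0],0,1.0]
    - [[-0.3,-1.45,0],0,1.0]
    - [[-0.47,-1.9,0],0,1.0]
    - [[-0.7,-2.35,0],0,1.0]

```text
time: 3.5
tool_pos: [532.0, -73.1, 123.4]
tcp_rot: [-1.572, -0.003, 2.954]
contact_force: [3.1, -1.9, -8.4]
grip_width: 13.3
```

```bash
python3 - <<'E'
from h import *
go([524.4,-72.1,99],-3.333)
im=vision.capture('side');crop(im,300,160,130,110,5,'pics/s3.png')
im=vision.capture('wrist');cv2.imwrite('pics/w3.png',im[:,:,::-1])
E
```

```text
t 3.5 pos [532.  -73.1 123.4] rot [-1.572 -0.003  2.954] w 13.3 | shift cm [0.76 2.44 0.05] turn 0.004
```

View pics/s3.png

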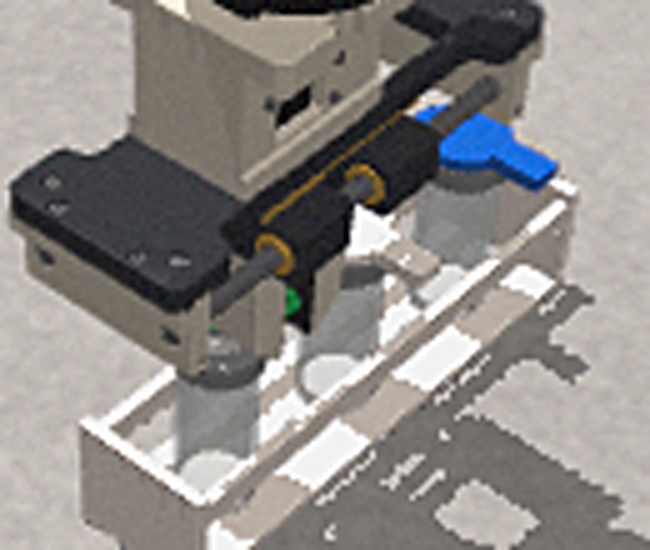

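View pics/w3.png

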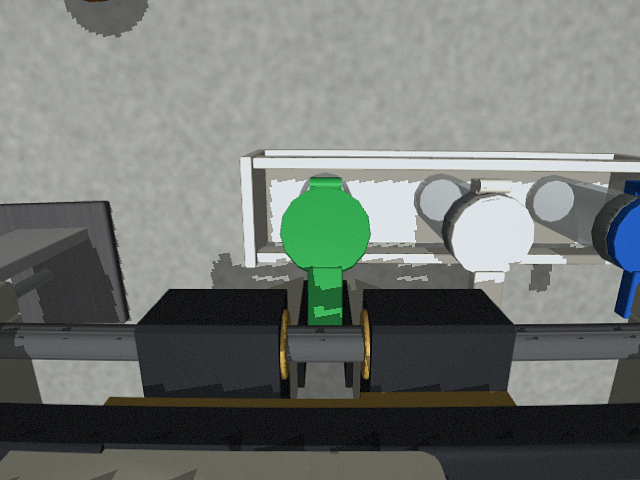

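>>> apply_moves:
  rows:
    - [[-0.25,-0.4,0],0,1.0]
    - [[-0.55,-0.8,0],0,1.0]
    - [[-0.85,-1.15,0],0,1.0]
    - [[-1.2,-1.5,0],0,1.0]
    - [[-1.55,-1.75,0],0,1.0]

```text
time: 4.22
tool_pos: [546.9, -76.0, 141.0]
tcp_rot: [-1.572, -0.004, 2.954]
contact_force: [-1.4, -0.4, -7.7]
grip_width: 13.3
```

```bash
python3 - <<'E'
from h import *
go([524.4,-72.1,99],-3.333)
im=vision.capture('wrist');cv2.imwrite('pics/w4.png',im[:,:,::-1])
E
```

```text
t 4.22 pos [546.9 -76.  141. ] rot [-1.572 -0.004  2.954] w 13.3 | shift cm [2.27 4.21 0.05] turn 0.004
```

View pics/w4.png

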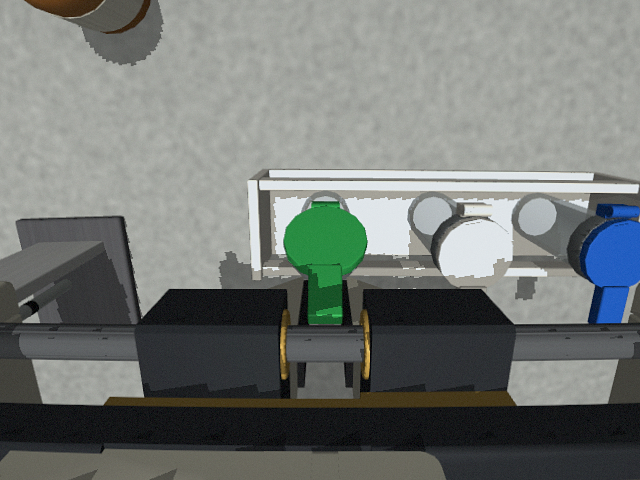

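>>> apply_moves:
  rows:
    - [[-0.35,-0.25,0],0,1.0]
    - [[-0.75,-0.45,0],0,1.0]
    - [[-1.15,-0.62,0],0,1.0]
    - [[-1.5,-0.75,0],0,1.0]
    - [[-1.7,-0.8,0],0,1.0]

```text
time: 4.9
tool_pos: [564.2, -79.3, 149.4]
tcp_rot: [-1.572, -0.004, 2.954]
contact_force: [-3.7, -0.9, -6.2]
grip_width: 13.7
```

```bash
python3 - <<'E'
from h import *
go([524.4,-72.1,99],-3.333)
im=vision.capture('wrist');cv2.imwrite('pics/w5.png',im[:,:,::-1])
im=vision.capture('top');crop(im,330,200,160,120,5,'pics/t5.png')
E
```

```text
t 4.9 pos [564.2 -79.3 149.4] rot [-1.572 -0.004  2.954] w 13.7 | shift cm [4.02 5.06 0.04] turn 0.004
```

View pics/w5.png

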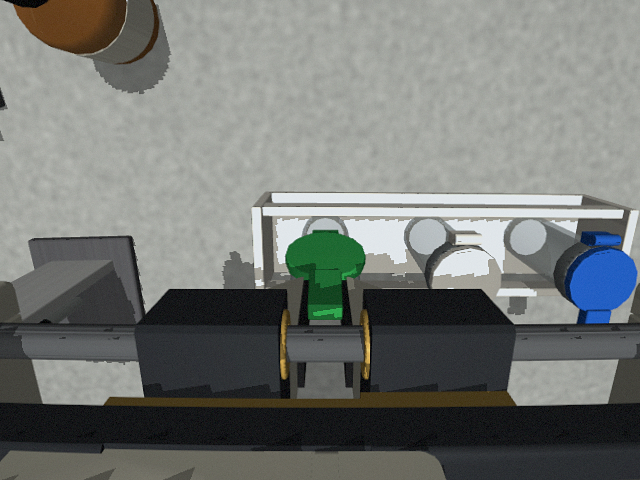

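>>> apply_moves:
  rows:
    - [[0,0,0],0,2.6]
    - [[0,0,0],0,2.6]
    - [[1.5,0,0],0,2.6]
    - [[3.5,0,0],0,2.6]
    - [[4.5,0,0],0,2.0]

```text
time: 5.62
tool_pos: [520.2, -70.9, 150.4]
tcp_rot: [-1.572, -0.001, 2.954]
contact_force: [0.6, -0.5, 0.1]
grip_width: 21.1
```

```bash
python3 - <<'E'
from h import *
go([584.3,-83.6,130],-3.333)
im=vision.capture('wrist');cv2.imwrite('pics/w6.png',im[:,:,::-1])
E
```

```text
t 5.62 pos [520.2 -70.9 150.4] rot [-1.572e+00 -1.000e-03  2.954e+00] w 21.1 | shift cm [-6.54  2.04  0.05] turn 0.004
```

View pics/w6.png

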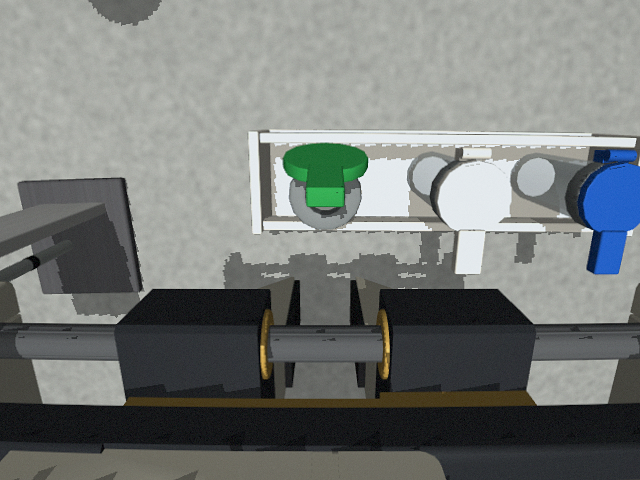

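The cap stays at about 68° and the mouth ring is visible. Next I close the fingers, lower them and push from the underside.

>>> apply_moves:
  rows:
    - [[0,1,0],0,0.2]
    - [[0,2,0.05],0,0.2]
    - [[-1,2,0.05],0,0.2]
    - [[-2.5,2,0.05],0,0.2]
    - [[-3.7,2,0.05],0,0.2]

```text
time: 6.3
tool_pos: [556.8, -78.3, 130.1]
tcp_rot: [-1.572, -0.002, 2.954]
contact_force: [-0.7, -0.5, 0.4]
grip_width: 1.6
```

>>> apply_moves:
  rows:
    - [[-0.6,0,0],0,0.2]
    - [[-1.2,0,0],0,0.2]
    - [[-1.8,0,0],0,0.2]
    - [[-2.2,0,0],0,0.2]
    - [[-2.5,0,0],0,0.2]

```text
time: 6.92
tool_pos: [581.5, -83.0, 130.1]
tcp_rot: [-1.572, -0.002, 2.954]
contact_force: [-0.2, -0.3, -0.9]
grip_width: 1.9
```

```bash
python3 - <<'E'
from h import *
go([584.3,-83.6,130],-3.333)
im=vision.capture('wrist');cv2.imwrite('pics/w7.png',im[:,:,::-1])
E
```

```text
t 6.92 pos [581.5 -83.  130.1] rot [-1.572e+00 -2.000e-03  2.954e+00] w 1.9 | shift cm [-0.29  0.    0.01] turn 0.004
```

View pics/w7.png

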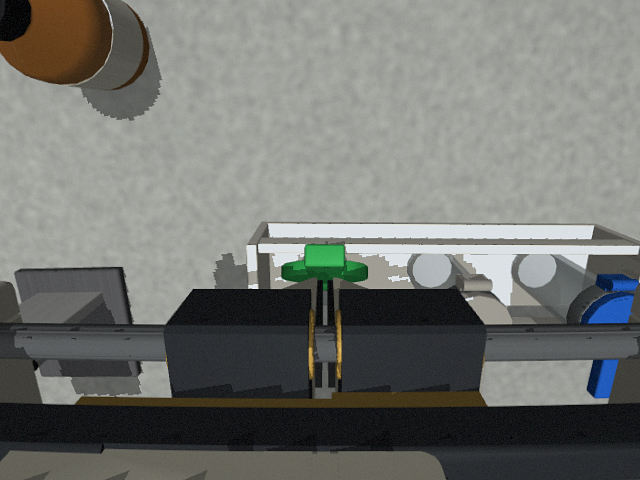

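Past upright, with the tab at the far side. I'll push on gently towards the stop.

>>> apply_moves:
  rows:
    - [[-0.2,0,0],0,0.2]
    - [[-0.4,0,0],0,0.2]
    - [[-0.5,0,0],0,0.2]
    - [[-0.6,0,0],0,0.2]

```text
time: 7.48
tool_pos: [584.1, -83.4, 129.4]
tcp_rot: [-1.572, -0.01, 2.954]
contact_force: [-14.8, 2.1, 6.7]
grip_width: 2.2
```

```bash
python3 - <<'E'
from h import *
go([584.3,-83.6,130],-3.333)
im=vision.capture('wrist');cv2.imwrite('pics/w8.png',im[:,:,::-1])
E
```

```text
t 7.47 pos [584.1 -83.4 129.4] rot [-1.572 -0.01   2.954] w 2.2 | shift cm [-0.02 -0.06  0.02] turn 0.004
```

View pics/w8.png

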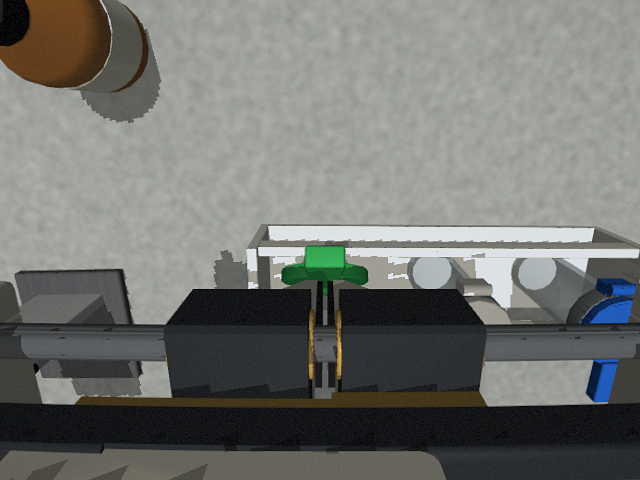

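A force of 15 N at the predicted position means the hinge stop at 2.1 is reached. I back off and look at the open mouth.

>>> apply_moves:
  rows:
    - [[1,0,0],0,0.4]
    - [[3,-1,0],0,2]
    - [[5,-5,0],0,4]
    - [[5,-8,0],0,5]
    - [[5,-10,0],0,5]

```text
time: 8.15
tool_pos: [536.4, -74.6, 232.0]
tcp_rot: [-1.572, -0.007, 2.954]
contact_force: [0.3, 0.5, -0.6]
grip_width: 39.7
```

>>> apply_moves:
  rows:
    - [[0,0,0],0,5]

```text
time: 8.28
tool_pos: [537.3, -74.8, 233.7]
tcp_rot: [-1.572, -0.002, 2.954]
contact_force: [-0.3, 0.9, -0.1]
grip_width: 48.0
```

```bash
python3 - <<'E'
from h import *
go([544.1,113.9,215],-2.32)
i=vision.camera_info('wrist');im=vision.capture('wrist');cv2.imwrite('pics/w9.png',im[:,:,::-1])
import pickle;pickle.dump(i,open('w9.pkl','wb'))
t=vision.capture('top');crop(im,250,100,160,120,5,'pics/w9c.png');crop(t,340,220,160,80,5,'pics/t9.png')
print(proj('wrist',[557.8,-78.5,91],i))
E
```

```text
t 8.28 pos [537.3 -74.8 233.7] rot [-1.572e+00 -2.000e-03  2.954e+00] w 48.0 | shift cm [  2.84   1.89 -18.66] turn -1.009
[[323.47240655 198.37096629]]
```

View pics/w9.png

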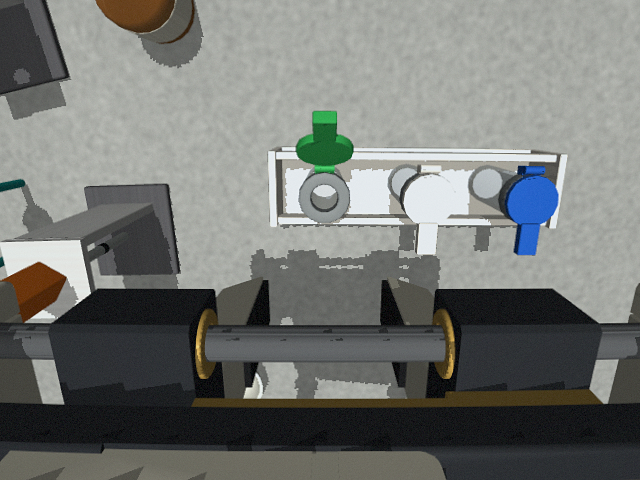

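View pics/w9c.png

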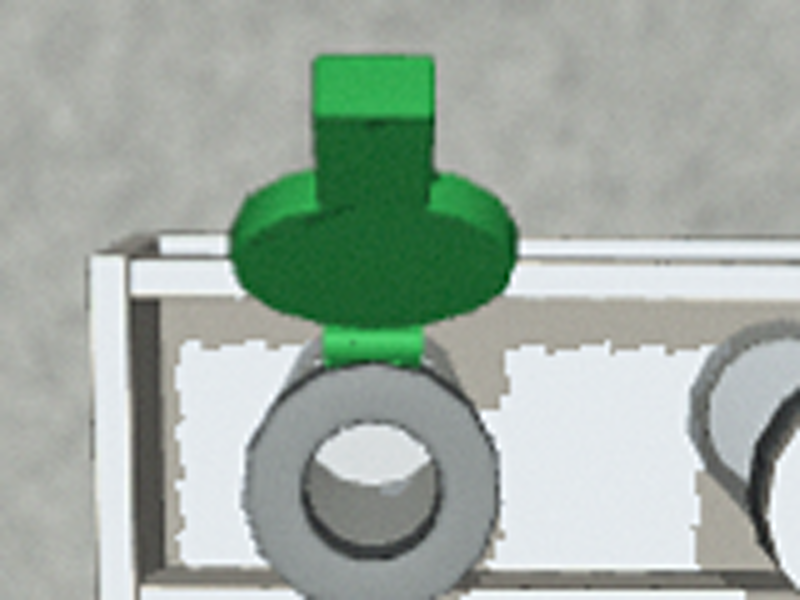

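View pics/t9.png

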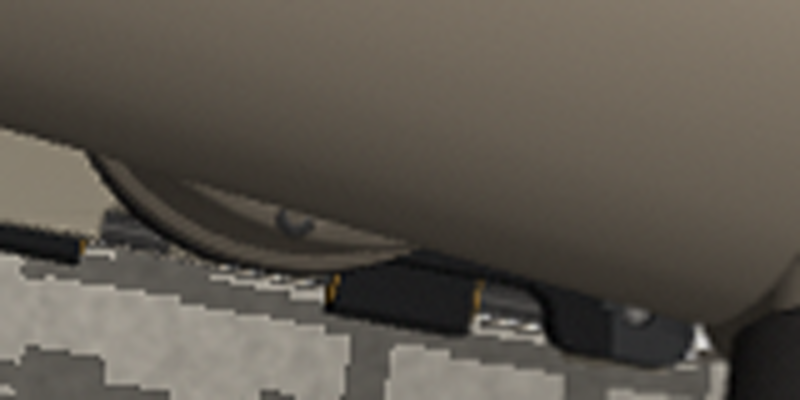

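Green cap fully open, leaning back past the hinge. Bore centre at wrist px (323.9,197.6), predicted (323.5,198.4). White and blue caps are shut. Now to the probe.

>>> apply_moves:
  rows:
    - [[0.5,0,-4],-0.17,5]
    - [[1,0,-8],-0.34,5]
    - [[1.5,0,-12],-0.51,5]
    - [[2.2,0,-16],-0.68,5]
    - [[2.8,0,-18.6],-0.85,5]

```text
time: 9.0
tool_pos: [542.8, 115.2, 230.5]
tcp_rot: [-1.578, -0.005, -2.472]
contact_force: [0.7, -0.1, 0.5]
grip_width: 50.1
```

```bash
python3 - <<'E'
from h import *
import pickle
print('mouth',atz('wrist',(323.9,197.6),91,pickle.load(open('w9.pkl','rb'))))
go([544.1,113.9,235],-2.32)
E
```

```text
mouth [558.29830596 -78.90887333  91.        ]
t 9.0 pos [542.8 115.2 230.5] rot [-1.578 -0.005 -2.472] w 50.1 | shift cm [-0.02 -0.45  0.18] turn -0.152
```

>>> apply_moves:
  rows:
    - [[0,-0.6,0.15],-0.15,5]
    - [[0,-0.6,0.15],-0.15,5]
    - [[0,-0.6,0.15],-0.15,5]

```text
time: 9.38
tool_pos: [543.5, 113.7, 235.6]
tcp_rot: [-1.579, -0.005, -2.326]
contact_force: [0.2, 0.2, 0.2]
grip_width: 50.2
```

```bash
python3 - <<'E'
from h import *
go([544.1,113.9,235],-2.32)
i=vision.camera_info('wrist');im=vision.capture('wrist');cv2.imwrite('pics/w10.png',im[:,:,::-1])
import pickle;pickle.dump(i,open('w10.pkl','wb'))
print(proj('wrist',[[544.1,113.9,190],[544.1,113.9,131]],i))
E
```

```text
t 9.38 pos [543.5 113.7 235.6] rot [-1.579 -0.005 -2.326] w 50.2 | shift cm [-0.05  0.06  0.03] turn -0.006
[[323.13803708 271.8396996 ]
 [324.35617288 238.40491197]]
```

View pics/w10.png

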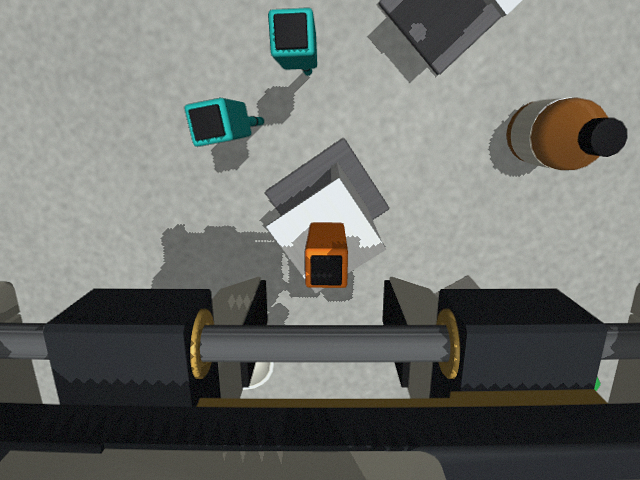

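Orange head top at about (326,271), square to the jaws; turquoise look-alikes well away at (293,35) and (215,120).

```bash
python3 - <<'E'
from h import *
im=cv2.imread('pics/w10.png')[:,:,::-1]; crop(im,260,200,130,100,6,'pics/w10c.png')
E
```

```text
(no output)
```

View pics/w10c.png

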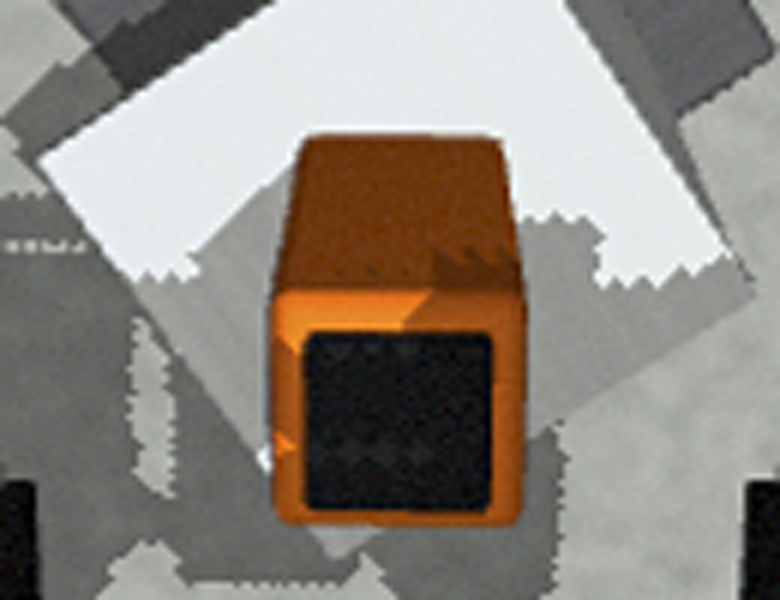

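```bash
python3 - <<'E'
from h import *
import pickle;i=pickle.load(open('w10.pkl','rb'))
p=atz('wrist',(326.3,270.2),190,i);q=atz('wrist',(326.3,267.8),187,i);print(p,q)
go([545.5,113.0,159-5],-2.326)
E
```

```text
[545.86848893 113.45846591 190.        ] [545.9582846 113.5796151 187.       ]
t 9.43 pos [543.6 113.6 235.8] rot [-1.579 -0.005 -2.325] w 50.0 | shift cm [-0.13  8.18  0.24] turn 0.001
```

>>> apply_moves:
  rows:
    - [[-0.1,2,0.18],0,5]
    - [[-0.1,4.5,0.18],0,5]
    - [[-0.1,6.5,0.18],0,5]
    - [[-0.1,7.7,0.18],0,5]
    - [[-0.1,8.1,0.18],0,5]

```text
time: 10.05
tool_pos: [544.7, 113.0, 154.2]
tcp_rot: [-1.58, -0.005, -2.326]
contact_force: [1.0, -0.3, 0.9]
grip_width: 49.9
```

```bash
python3 - <<'E'
from h import *
go([545.6,113.4,154],-2.326)
i=vision.camera_info('wrist');im=vision.capture('wrist');cv2.imwrite('pics/w11.png',im[:,:,::-1])
print(proj('wrist',[[545.6,113.4,187]],i))
E
```

```text
t 10.05 pos [544.7 113.  154.2] rot [-1.58  -0.005 -2.326] w 49.9 | shift cm [-0.09  0.02  0.04] turn -0.0
[[320.23104365 361.09961955]]
```

View pics/w11.png

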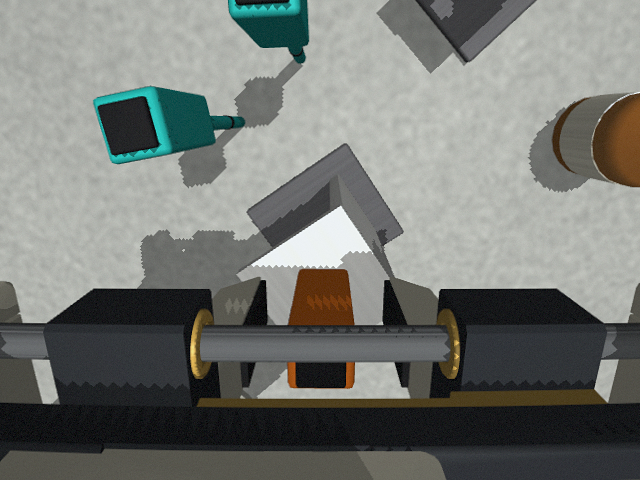

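Head sits between the fingers, with its middle at u≈323 against 325. Closing.

>>> apply_moves:
  rows:
    - [[-0.05,0,0.02],0,3.5]
    - [[-0.05,0,0.02],0,2.6]
    - [[-0.05,0,0.02],0,2.0]
    - [[-0.05,0,0.02],0,1.6]
    - [[-0.05,0,0.02],0,1.6]

```text
time: 10.72
tool_pos: [545.4, 113.4, 154.6]
tcp_rot: [-1.579, -0.005, -2.326]
contact_force: [-1.0, 0.6, 2.3]
grip_width: 21.8
```

>>> apply_moves:
  rows:
    - [[0,-0.5,0],0,1.6]
    - [[0,-1.5,0],0,1.6]
    - [[0,-3,0],0,1.6]
    - [[0,-5,0],0,1.6]
    - [[0,-7,0],0,1.6]

```text
time: 11.35
tool_pos: [546.2, 113.2, 226.3]
tcp_rot: [-1.579, -0.004, -2.326]
contact_force: [-0.3, 0.8, 0.2]
grip_width: 21.4
```

>>> apply_moves:
  rows:
    - [[0,-2,0],0,1.6]
    - [[0,-4,0],0,1.6]
    - [[0,-6,0],0,1.6]
    - [[0,-7,0],0,1.6]
    - [[0,-7,0],0,1.6]

```text
time: 11.98
tool_pos: [547.0, 113.0, 297.2]
tcp_rot: [-1.577, -0.003, -2.326]
contact_force: [1.3, -0.1, -1.6]
grip_width: 21.7
```

```bash
python3 - <<'E'
from h import *
go([558.0,-78.7,300],-2.326)
for n in ['side','wrist']:
    im=vision.capture(n);cv2.imwrite(f'pics/{n}12.png',im[:,:,::-1])
E
```

```text
t 11.97 pos [547.  113.  297.2] rot [-1.577 -0.003 -2.326] w 21.7 | shift cm [13.2  -0.34 13.94] turn -0.0
```

View pics/side12.png

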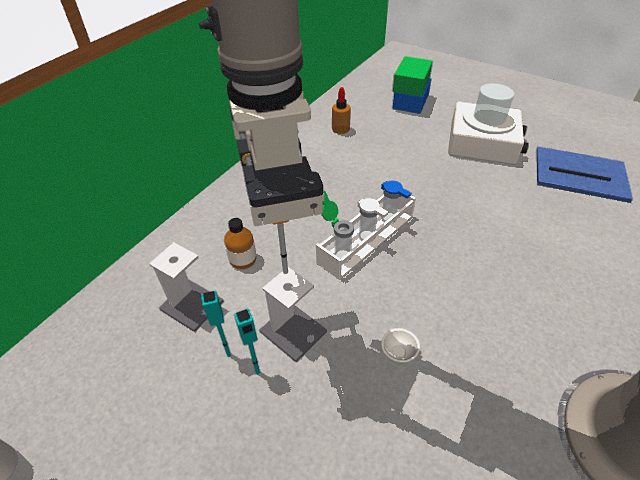

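View pics/wrist12.png

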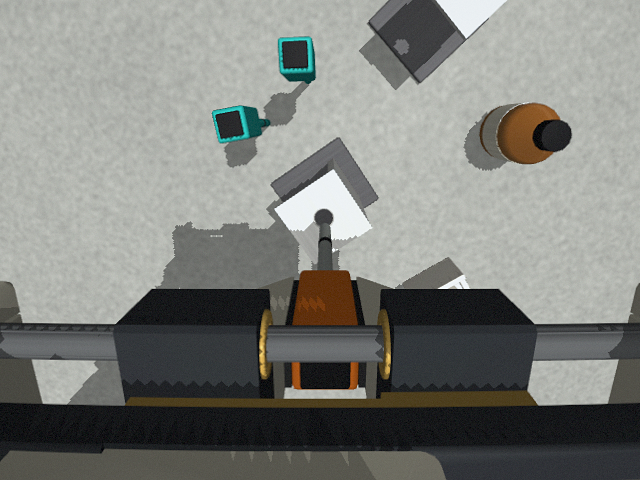

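Probe is held: the stem is hanging straight at wrist px (323,215)–(325,270), the stand is empty, and the cap is still open. Now above the mouth.

>>> apply_moves:
  rows:
    - [[2,-0.3,2.2],0,1.6]
    - [[4.8,-0.3,5.1],0,1.6]
    - [[7.6,-0.3,8.1],0,1.6]
    - [[10.2,-0.3,10.8],0,1.6]
    - [[12.2,-0.3,12.9],0,1.6]

```text
time: 12.7
tool_pos: [556.4, -65.8, 297.1]
tcp_rot: [-1.581, -0.006, -2.327]
contact_force: [-0.2, 0.1, -1.0]
grip_width: 22.0
```

```bash
python3 - <<'E'
from h import *
go([557.8,-79,297],-2.326)
E
```

```text
t 12.7 pos [556.4 -65.8 297.1] rot [-1.581 -0.006 -2.327] w 22.0 | shift cm [0.86 0.   1.01] turn -0.001
```

>>> apply_moves:
  rows:
    - [[0.5,0,0.6],0,1.6]
    - [[0.86,0,1.0],0,1.6]
    - [[0.86,0,1.0],0,1.6]
    - [[0.86,0,1.0],0,1.6]

```text
time: 13.2
tool_pos: [557.7, -77.9, 297.1]
tcp_rot: [-1.581, -0.006, -2.326]
contact_force: [0.2, 0.5, -0.8]
grip_width: 21.6
```

```bash
python3 - <<'E'
from h import *
go([557.8,-79,297],-2.326)
i=vision.camera_info('wrist')
o=bot.get_obs();z=o['tool_pos'][2]
for n in ['side','wrist','top']:
    im=vision.capture(n);cv2.imwrite(f'pics/{n}13.png',im[:,:,::-1])
import pickle;pickle.dump(i,open('w13.pkl','wb'))
x,y=o['tool_pos'][:2]
print('mouth wrist',proj('wrist',[558.3,-78.9,91],i),'tip if vertical',proj('wrist',[x,y,z-133.4],i))
print('side mouth',proj('side',[558.3,-78.9,91]),'tip',proj('side',[x,y,z-133.4]))
E
```

```text
t 13.2 pos [557.7 -77.9 297.1] rot [-1.581 -0.006 -2.326] w 21.6 | shift cm [0.07 0.01 0.08] turn 0.0
mouth wrist [[326.90288565 206.51870318]] tip if vertical [[324.75732678 227.46282752]]
side mouth [[343.94321215 225.83580782]] tip [[345.03338129 196.5264897 ]]
```

View pics/wrist13.png

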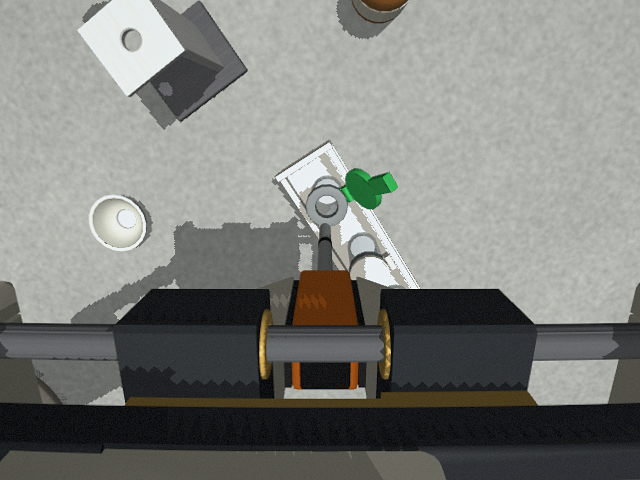

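View pics/side13.png

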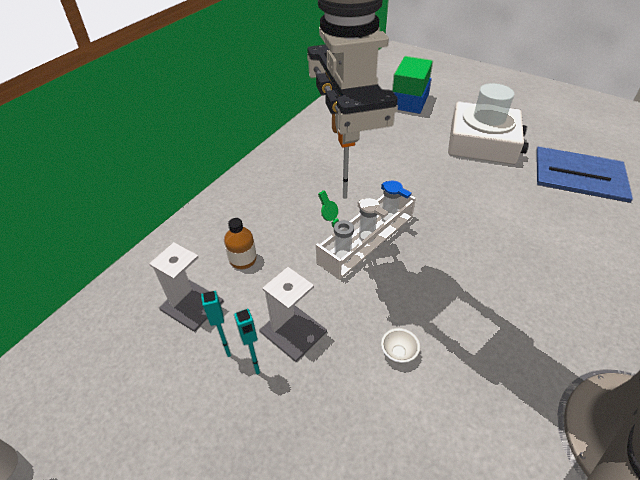

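```bash
python3 - <<'E'
from h import *
im=cv2.imread('pics/side13.png')[:,:,::-1]; crop(im,300,120,100,120,5,'pics/side13c.png')
im=cv2.imread('pics/wrist13.png')[:,:,::-1]; crop(im,270,170,120,110,6,'pics/wrist13c.png')
o=bot.get_obs();x,y,z=o['tool_pos']
print(proj('side',[[x,y,z-133.4],[x,y,z-93.4],[x,y,z-23.4]]))
print(proj('wrist',[[x,y,z-133.4],[x,y,z-93.4],[x,y,z-23.4]]))
E
```

```text
[[345.12394834 196.39872435]
 [345.78716809 178.22392735]
 [347.0670006  142.76154783]]
[[324.74517157 227.48322383]
 [324.02690363 244.31897   ]
 [322.03833948 290.93488101]]
```

View pics/side13c.png

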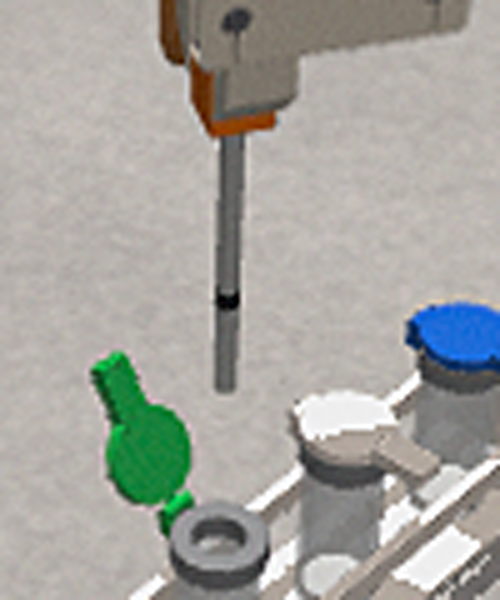

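View pics/wrist13c.png

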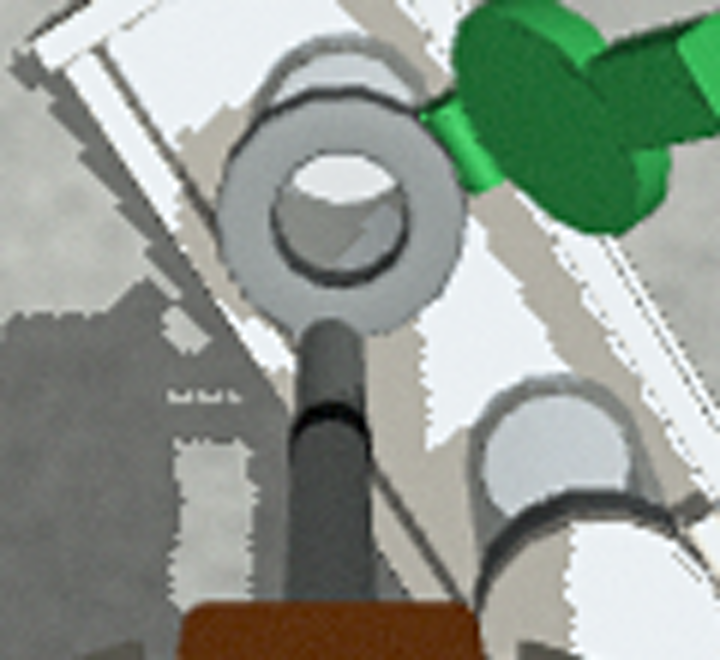

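In the enlarged views the tip sits at side px (345.0,198) and the mouth at (343.6,227). In the wrist view the tip is at (324.8,226) and the bore at (326.4,206). All agree with the prediction to about 0.5 mm. Going down part way, with the tip still above the rim.

>>> apply_moves:
  rows:
    - [[0.07,1,0.08],0,1.6]
    - [[0.07,2.5,0.08],0,1.6]
    - [[0.07,4,0.08],0,1.6]
    - [[0.07,5,0.08],0,1.6]
    - [[0.07,5,0.08],0,1.6]

```text
time: 13.98
tool_pos: [556.9, -79.1, 246.1]
tcp_rot: [-1.583, -0.007, -2.326]
contact_force: [0.5, 0.9, -0.5]
grip_width: 21.8
```

```bash
python3 - <<'E'
from h import *
go([557.8,-79,184.4],-2.326)
i=vision.camera_info('wrist')
o=bot.get_obs();x,y,z=o['tool_pos']
im=vision.capture('side');crop(im,300,160,100,90,6,'pics/side14c.png')
im=vision.capture('wrist');crop(im,270,170,120,110,6,'pics/wrist14c.png')
f=lambda p,x0,y0,k:((p-[x0,y0]+.5)*k-.5).round(1)
print('wrist mouth, tip',f(proj('wrist',[[558.3,-78.9,91],[x,y,z-133.4]],i),270,170,6))
print('side mouth, tip',f(proj('side',[[558.3,-78.9,91],[x,y,z-133.4]]),300,160,6))
E
```

```text
t 13.97 pos [556.9 -79.1 246.1] rot [-1.583 -0.007 -2.326] w 21.8 | shift cm [-0.11  6.16  0.14] turn -0.0
wrist mouth, tip [[342.4 293.5]
 [333.1 346.2]]
side mouth, tip [[266.2 397.5]
 [272.4 348.2]]
```

View pics/side14c.png

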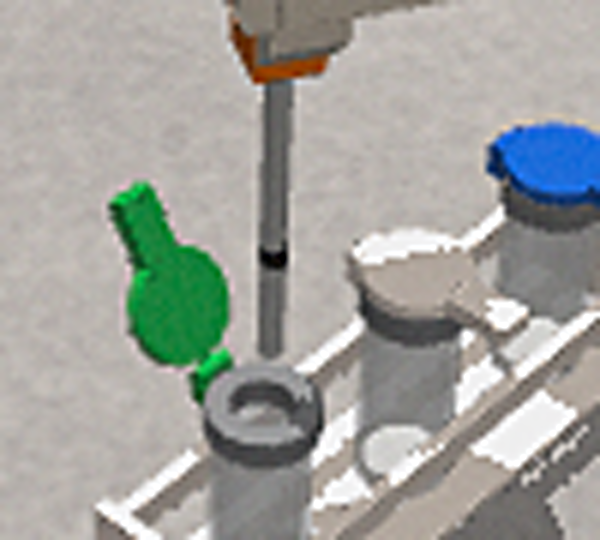

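View pics/wrist14c.png

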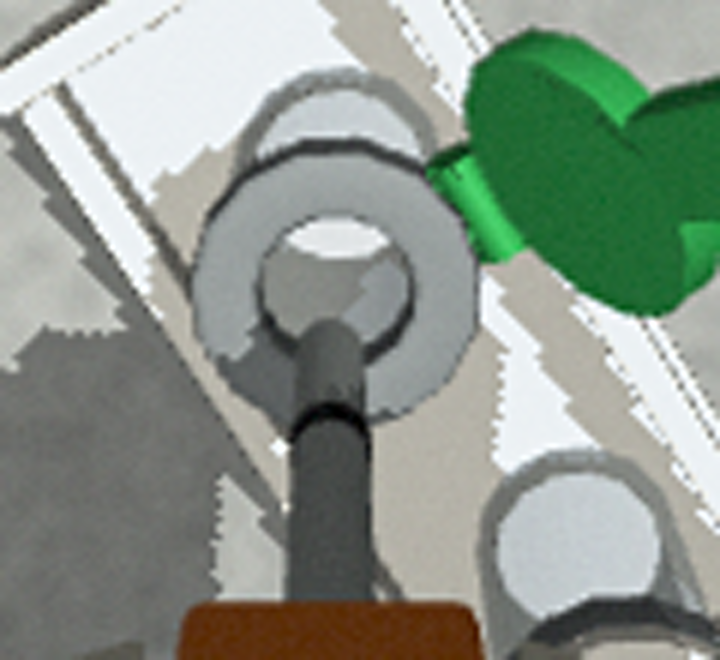

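Bore seen at crop (335,290) and stem tip at u=332, so they line up; side view likewise (269 and 264, where the descent line leads). Lowering in, nearly to depth.

>>> apply_moves:
  rows:
    - [[-0.12,1,0.03],0,1.6]
    - [[-0.12,2.2,0.03],0,1.6]
    - [[-0.12,3.4,0.03],0,1.6]
    - [[-0.12,4.6,0.03],0,1.6]
    - [[-0.12,5.5,0.03],0,1.6]

```text
time: 14.7
tool_pos: [557.7, -78.4, 191.3]
tcp_rot: [-1.581, -0.006, -2.326]
contact_force: [0.5, -0.8, -0.8]
grip_width: 21.7
```

```bash
python3 - <<'E'
from h import *
go([558,-78.5,184.4],-2.326)
i=vision.camera_info('wrist')
o=bot.get_obs();x,y,z=o['tool_pos']
im=vision.capture('side');crop(im,310,180,75,65,8,'pics/side15c.png')
im=vision.capture('wrist');crop(im,270,170,120,130,5,'pics/wrist15c.png')
f=lambda p,x0,y0,k:((p-[x0,y0]+.5)*k-.5).round(1)
Q=[[558.3,-78.9,91],[x,y,z-93.4]]
print('wrist mouth, band',f(proj('wrist',Q,i),270,170,5))
print('side mouth, band',f(proj('side',Q),310,180,8),o['contact_force'])
E
```

```text
t 14.7 pos [557.7 -78.4 191.3] rot [-1.581 -0.006 -2.326] w 21.7 | shift cm [-0.01  0.69  0.03] turn -0.0
wrist mouth, band [[279.4 356.8]
 [272.7 373.3]]
side mouth, band [[275.  370.2]
 [276.8 351.1]] [ 0.50688992 -0.77400066 -0.82838618]
```

View pics/side15c.png

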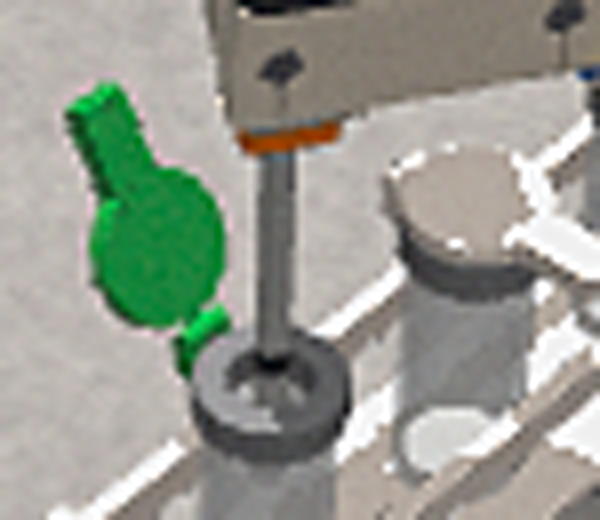

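View pics/wrist15c.png

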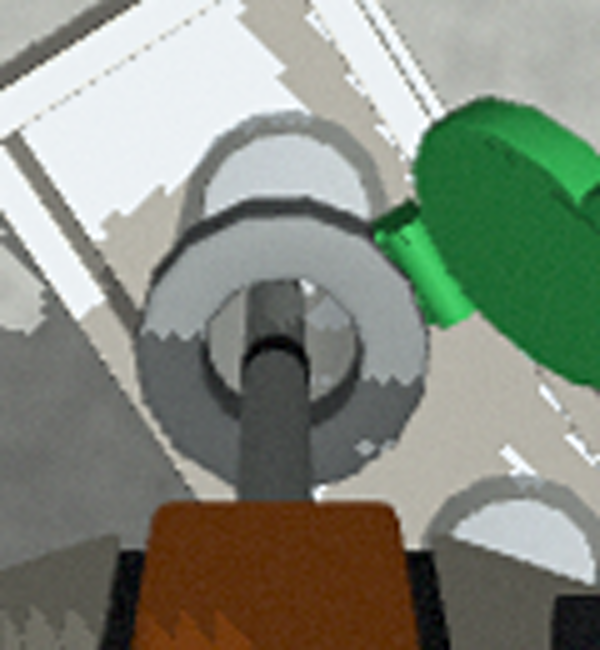

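```bash
python3 - <<'E'
from h import *
im=vision.capture('top');crop(im,330,200,100,80,7,'pics/top15c.png')
p=np.array([557.7,-78.4,91.])
for n in ['side','wrist']:
    b=proj(n,p)[0]; print(n,'du/dx,dv/dx',(proj(n,p+[1,0,0])[0]-b).round(3),'dy',(proj(n,p+[0,1,0])[0]-b).round(3),'dz',(proj(n,p+[0,0,1])[0]-b).round(3))
E
```

```text
side du/dx,dv/dx [-0.465 -0.199] dy [-0.272  0.323] dz [ 0.014 -0.383]
wrist du/dx,dv/dx [ 1.146 -1.027] dy [-1.078 -1.101] dz [-0.02   0.461]
```

View pics/top15c.png

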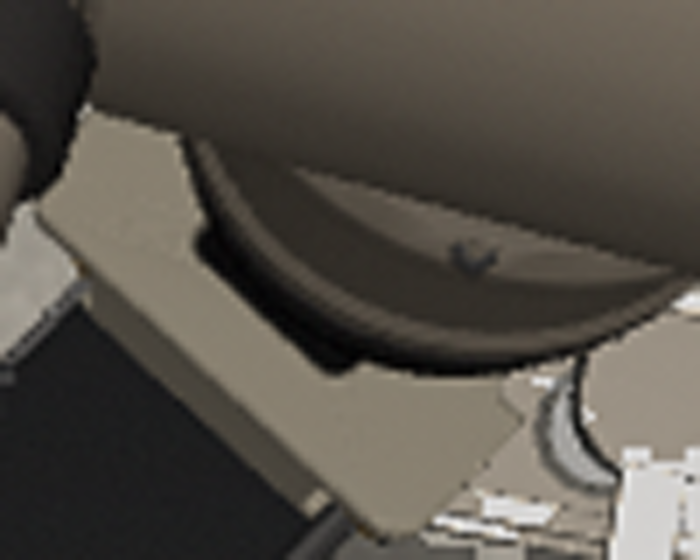

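Measured from both views: the stem is about 0.9 mm off along tool z and the band is 7 mm above the rim. Final correction and lowering.

>>> apply_moves:
  rows:
    - [[0,0.2,0.08],0,1.6]
    - [[0,0.45,0.08],0,1.6]
    - [[0,0.65,0.08],0,1.6]
    - [[0,0.69,0.08],0,1.6]
    - [[0,0.69,0.08],0,1.6]

```text
time: 15.48
tool_pos: [558.3, -78.9, 185.0]
tcp_rot: [-1.581, -0.006, -2.326]
contact_force: [-0.8, 0.0, -0.9]
grip_width: 21.6
```

```bash
python3 - <<'E'
from h import *
go([558.3,-79,184.4],-2.326)
i=vision.camera_info('wrist')
o=bot.get_obs();x,y,z=o['tool_pos']
im=vision.capture('side');crop(im,310,190,75,60,8,'pics/side16c.png')
im=vision.capture('wrist');crop(im,270,170,120,130,5,'pics/wrist16c.png')
f=lambda p,x0,y0,k:((p-[x0,y0]+.5)*k-.5).round(1)
Q=[[558.3,-78.9,91],[x,y,z-93.4]]
print('wrist mouth, band',f(proj('wrist',Q,i),270,170,5))
print('side mouth, band',f(proj('side',Q),310,190,8),o['contact_force'])
E
```

```text
t 15.47 pos [558.3 -78.9 185. ] rot [-1.581 -0.006 -2.326] w 21.6 | shift cm [0.   0.06 0.01] turn -0.0
wrist mouth, band [[272.6 371.6]
 [272.3 373.3]]
side mouth, band [[275.  290.2]
 [275.3 288.5]] [-0.75996899  0.01497769 -0.93638652]
```

View pics/side16c.png

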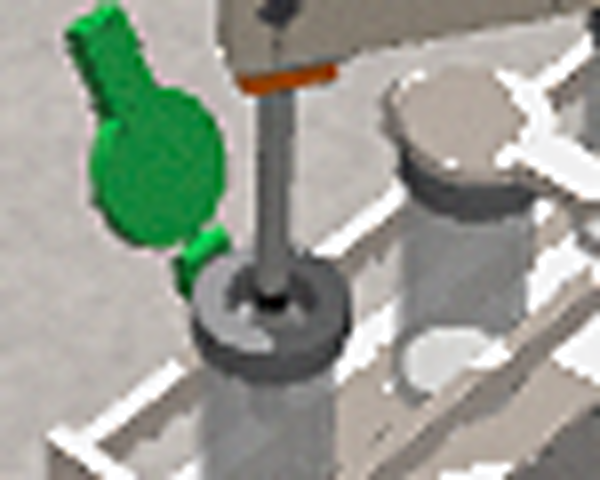

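View pics/wrist16c.png

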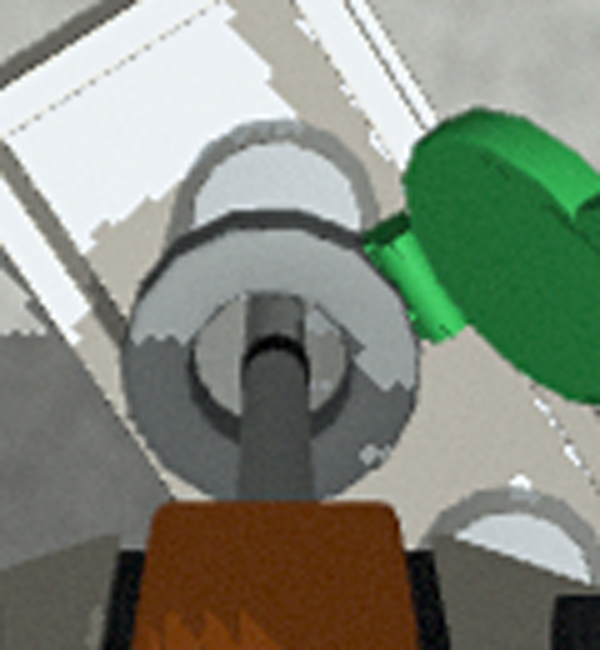

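Stem inside the bore. The wrist view gives the bore middle at u=270 and the stem at 275; the side view also suggests about 0.7 mm along tool −x. Small correction, then a close look at the band height.

>>> apply_moves:
  rows:
    - [[-0.04,0.03,-0.02],0,1.6]
    - [[-0.08,0.05,-0.05],0,1.6]
    - [[-0.08,0.05,-0.05],0,1.6]
    - [[-0.08,0.05,-0.05],0,1.6]
    - [[-0.08,0.05,-0.05],0,1.6]

```text
time: 16.2
tool_pos: [558.5, -78.0, 184.6]
tcp_rot: [-1.581, -0.006, -2.326]
contact_force: [0.0, 0.1, -0.8]
grip_width: 21.9
```

```bash
python3 - <<'E'
from h import *
o=bot.get_obs();x,y,z=o['tool_pos'];print(o['tool_pos'].round(2),o['tcp_rot'].round(4))
i=vision.camera_info('wrist')
im=vision.capture('side');cv2.imwrite('pics/side17.png',im[:,:,::-1]);crop(im,325,205,40,35,18,'pics/side17c.png')
im=vision.capture('wrist');cv2.imwrite('pics/wrist17.png',im[:,:,::-1]);crop(im,288,205,80,70,9,'pics/wrist17c.png')
f=lambda p,x0,y0,k:((p-[x0,y0]+.5)*k-.5).round(1)
m=np.array([558.3,-78.9]);a=np.linspace(0,2*np.pi,5)[:4]
for n,x0,y0,k in [('wrist',288,205,9),('side',325,205,18)]:
    print(n,'mouth, band',f(proj(n,[[558.3,-78.9,91],[x,y,z-93.4]],i if n=='wrist' else None),x0,y0,k))
    for r,zz in [(19,91),(10,91)]:
        A=np.linspace(0,2*np.pi,200);q=f(proj(n,np.c_[m[0]+r*np.cos(A),m[1]+r*np.sin(A),0*A+zz],i if n=='wrist' else None),x0,y0,k)
        print(' ring',r,q.min(0),q.max(0))
E
```

```text
[558.5  -78.02 184.57] [-1.5811 -0.0059 -2.3261]
wrist mouth, band [[335.6 367.6]
 [329.  357.5]]
 ring 19 [59.6 98.5] [612.1 625.3]
 ring 10 [190.3 227.4] [481.1 504.6]
side mouth, band [[349.5 383.5]
 [343.5 386.8]]
 ring 19 [165.6 256.2] [533.6 515. ]
 ring 10 [252.7 316. ] [446.4 452.2]
```

View pics/side17c.png

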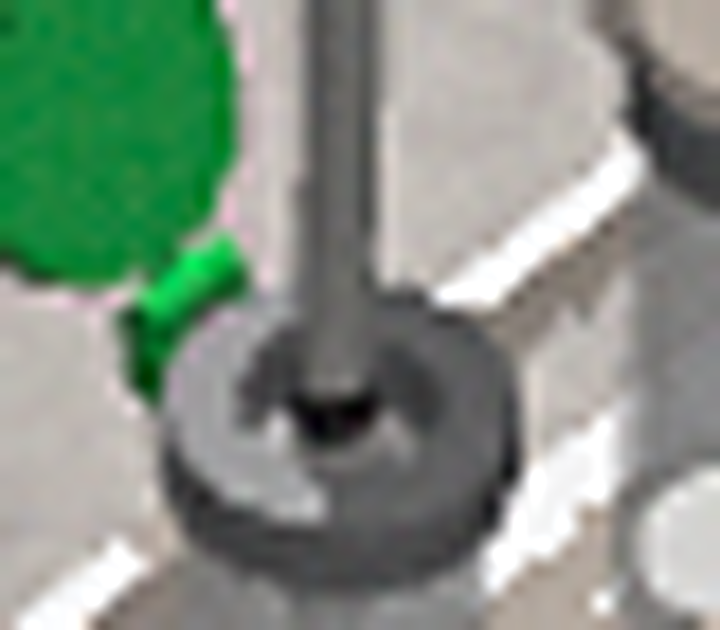

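View pics/wrist17c.png

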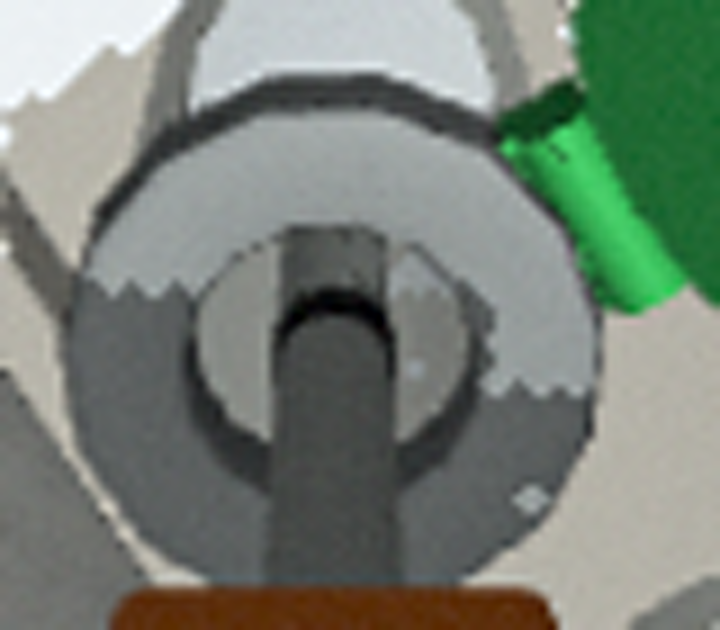

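Wrist view: stem 275–395 against bore 188–482, centred in u. Side view: stem about 340 against ring 165–520. I'll check with an overlay of the model ring and band on both.

```bash
python3 - <<'E'
from h import *
i=vision.camera_info('wrist');o=bot.get_obs();x,y,z=o['tool_pos'];z0=z-93.4
A=np.linspace(0,2*np.pi,60)
def ring(n,c,r,zz,inf): return proj(n,np.c_[c[0]+r*np.cos(A),c[1]+r*np.sin(A),0*A+zz],inf)
for n,x0,y0,w,h,k in [('wrist',288,205,80,70,9),('side',325,205,40,35,18)]:
    inf=i if n=='wrist' else None
    im=cv2.imread(f'pics/{n}17.png');c=cv2.resize(im[y0:y0+h,x0:x0+w],None,fx=k,fy=k,interpolation=cv2.INTER_CUBIC)
    off=np.array([0,1.0]) if n=='side' else np.zeros(2)
    for cc,r,zz,col in [((x,y),19,91,(0,0,255)),((x,y),10,91,(0,0,255)),((x,y),4,z0+3,(0,255,255)),((x,y),4,z0-3,(0,255,255))]:
        q=((ring(n,cc,r,zz,inf)+off-[x0,y0]+.5)*k-.5).astype(np.int32)
        cv2.polylines(c,[q.reshape(-1,1,2)],True,col,1)
    cv2.imwrite(f'pics/{n}17o.png',c)
E
```

```text
(no output)
```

View pics/wrist17o.png

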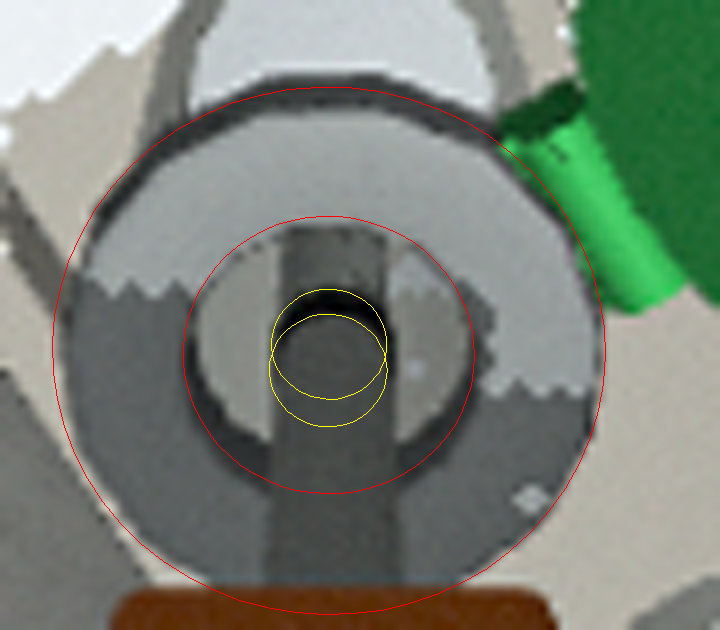

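View pics/side17o.png

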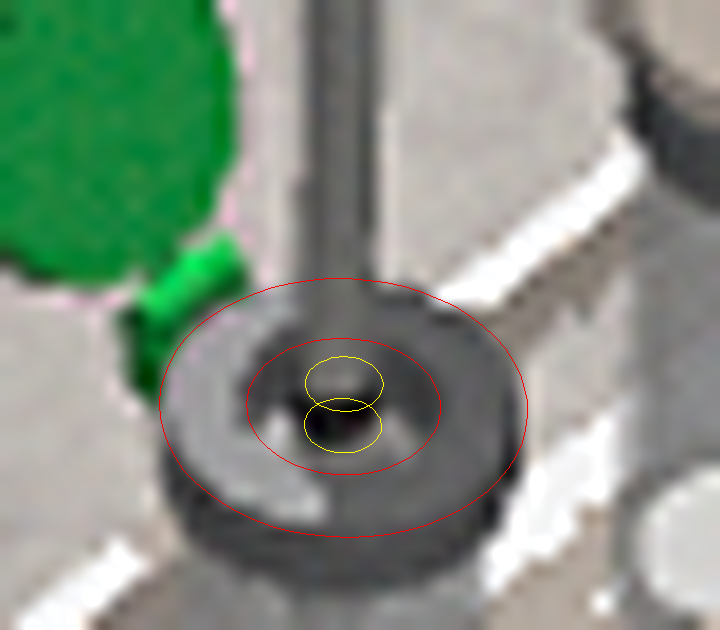

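The overlay shows the stem about 0.4 mm too far towards tool −x and the band 0–1.5 mm high. One last trim, then hold still on the same target.

>>> apply_moves:
  rows:
    - [[0.02,0.03,0],0,1.6]
    - [[0.04,0.06,0],0,1.6]
    - [[0.04,0.06,0],0,1.6]
    - [[0.04,0.06,0],0,1.6]
    - [[0.04,0.06,0],0,1.6]

```text
time: 16.92
tool_pos: [558.2, -78.3, 184.0]
tcp_rot: [-1.581, -0.006, -2.326]
contact_force: [-0.6, 0.5, -1.5]
grip_width: 21.6
```

```bash
python3 - <<'E'
from h import *
P_=[]
for k in range(60):
    im=vision.capture('side' if k%2 else 'wrist'); o=bot.get_obs();P_.append(o['tool_pos'])
    if k==58: w=im
    if k==59: s=im
P_=np.array(P_);print(o['time'],P_.mean(0).round(2),P_.std(0).round(2),o['contact_force'].round(1),o['grip_width'],o['tcp_rot'].round(4))
cv2.imwrite('pics/side18.png',s[:,:,::-1]);crop(w,270,170,120,110,6,'pics/wrist18c.png')
E
```

```text
19.925 [558.2  -78.3  183.96] [0.01 0.01 0.01] [ 0.3 -0.1 -0.9] 21.81085416168218 [-1.5811 -0.0059 -2.3261]
```

View pics/side18.png

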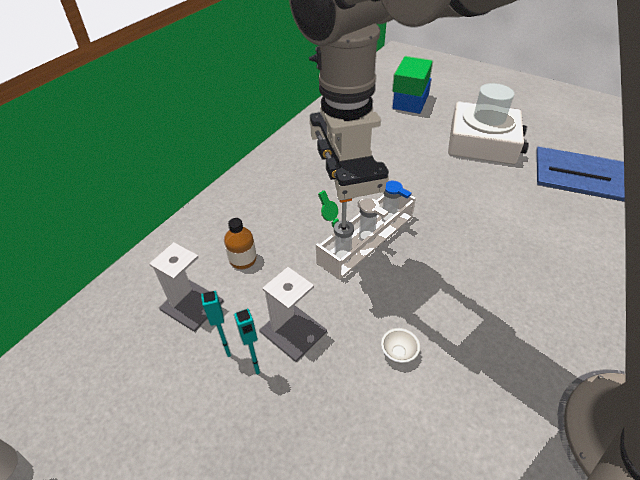

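View pics/wrist18c.png

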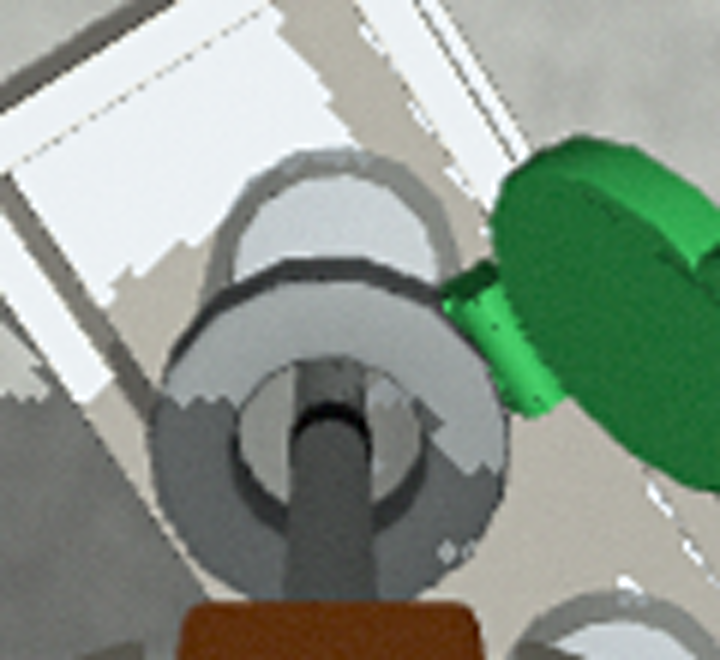

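Held still for 3 s (scatter 0.01 mm). The stem is at u=331 between bore edges 232–428, the green cap is open, the other caps are shut, and the bottle and dish look where they were. Handing in.

```bash
python3 - <<'E'
from plant import order
print(order.close_job())
E
```

```text
the job is handed in; nothing more can be done
None
```

I opened the green cap first, then lowered the orange probe into that vial. I handed the job in at about 20 s with the arm still holding the probe. No verdict is reported.

- **Cap:** I lifted it by its tab, then pushed it over from its underside. At the predicted stop position (2.1 rad) the force rose to about 15 N, and it was still leaning back past upright in the last pictures.
- **Probe:** I took it from the stand nearest the base and lowered it into the guide hole. No contact showed in the force readings.
- **Hold:** It stayed still for 3 s, with a position scatter of 0.01 mm, before I handed it in.
- **Centring:** In the last wrist picture the stem is within about 0.5 mm of the middle across the jaws. Towards the wrist camera I trimmed it by 0.4 mm and did not measure it again.
- **Other things:** The white and blue caps are shut, and the bottle and dish look unmoved.

**Checks that disagreed or fell short:**
- **Band height:** The arm position puts the band about 0.5 mm below the rim. Before the last 0.6 mm lowering, the side camera had read it about 1.5 mm too high, so I can only say it is level to about 1 mm.
- **Tilt:** The tool ended about 0.7° off vertical, which the move interface cannot correct. The stem may lean by as much.

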